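# Try the lid of the sample case, free its catch if caught, and hold it open

### The arm

A 6-joint arm with a two-finger parallel gripper is mounted at the origin on a cart in front of the work surface, level with it; the furniture and walls round the work are solid. World frame = base frame: x ahead of the robot, y to its left, z up, the work surface at z = 0. Lengths are in m, angles in rad, forces in N, time in s.
With the tool pointing down it reaches from about 0.4 to 0.825 m from the base axis. Payload 7 kg.
Tool frame: the origin (TCP) lies at the very end of the fingers, on their centre line; the grasp point (between the pads) lies 19 mm behind it; z points along the fingers, y is the line along which they close (so a half turn about z gives the same grasp; the last joint's range is limited). The gripper opens to 88 mm and grips with 3 to 60 N. Pads are 19 mm wide; open, the fingers measure 130 mm over their backs; the gripper's body (78 mm by 193 mm) begins 47 mm behind the grasp point.
Start: joints at [1.441, 0.359, 0.012, 0, -1.224, -0.288], TCP at [0.274, 0.617, 0.227] pointing down, gripper open.
Joint ranges: [-3.07, 3.07], [-1.43, 2.12], [-1.02, 1.25], [-3.03, 1.67], [-3.05, -0], [-3.03, 3.03]. Speed limits (rad/s): [2.39, 2.39, 3.01, 3.14, 3.14, 3.14].

### API

Orientations are given as [roll, pitch, yaw] about the fixed x, y, z axes, in that order (R = Rz(yaw) Ry(pitch) Rx(roll)).
In Python, from station import arm, vision gives the robot as it stands. The module is installed in compiled form; this text tells all that it offers.
- The arm moves only by the tool jog_arm, never from a script. Its argument "steps" is a list that holds one entry, the list of rows, each a list of 7 numbers: the closure in counts, from 0 (fully open) to 255 (shut), then the shift along the tool's x, y, z scaled (see below), then the turn, a rotation vector about the tool's x, y, z scaled (see below). In form: [[[grip, dx, dy, dz, rx, ry, rz], ...]]. A call has 1 to 8 rows; each row is the pose to reach, as a shift and turn from the pose commanded when the call began, along the tool's axes at that moment; what a row does not reach only later rows make up. The controller multiplies each number of a shift by 250 mm and each number of a turn by 45 degrees. A row lasts 1/10 s, in which the tool goes at most 50 mm and 8.59 degrees, less where a joint would pass 70% of its speed; a pose out of reach is approached as far as the arm can. A call with a number of a shift or a turn outside -1 to 1 is refused whole. A call with a gripper value outside its range is refused whole. The fingers move at their own pace and stop on an object; "newtons" is the grip in N (left out, the last holds). Time passes only in rows, so rows that repeat a pose let the fingers close. It gives the time, the measured TCP pose, the force, the opening and the grip force at its end, in the units of the state.
- arm.get_state(): the state, without advancing time (a new reading comes with each control period).
- vision.grab_frame(name): name is "side" or "top"; returns a dict with "color" (480x640x3 uint8, red, green, blue), "vfov" (degrees; the focal length in pixels is half the picture's height over the tangent of half this angle, whatever the lens; pixels are square), "cx", "cy" (the principal point, pixels), "extrinsics" (4x4, takes a point from world to camera coordinates). Camera axes: x right, y down, z forward; pixel columns grow to the right and rows downward; lengths in m; the calibration is good to about 2 mm. A picture is of the moment at which its call begins. There is no depth.
- arm.job_done(): hands the job in; it is judged then, once.
The state is a dict: "t": time; "q": joint angles; "qd": joint speeds; "joint_efforts": joint torques, N m; "eef_pos": TCP position; "ee_rot": TCP orientation; "force": force on the tool from outside, world axes, zero at the start; "moment": the same for the moment, N m; "width": finger opening in m; "gripper_force": force on a finger pad.
Only numpy, scipy, OpenCV 4.12 (cv2) and the standard library are available. Lean on these libraries where they do the work, as an engineer would, in place of code of your own. Each camera call takes 0.05 s, during which the arm holds its last target. There are 200 camera calls.

### The job

The lid of the grey sample case on the bench must be held open for a colleague. First tug gently upward on the lid's pull tab, before touching the release slide, to learn whether the hidden catch holds the lid; if it does, push the release slide all the way along its ledge, away from the pull tab, then lift the lid by its tab. Finish with the lid about half way to upright (about 50 degrees open), still gripping its tab and holding it there, and leave the flask, the beaker and the cup beside the case where they stand.

Things in the scene. Friction and masses are not known exactly. Their poses are not given: they have to be found in the camera images.
- case: Fixed grey box, 200 (x) x 280 (y) x 95 mm high, with a lid; origin at the centre of its underside on the bench. Its own -x side is the front (towards the robot), y runs along the front, z up. Yaw varies.
- lid (a joint): Lid angle in rad: 0 shut, grows as the front edge rises, 1.7 at most. Flat plate 200 x 280 x 10 mm, about 0.35 kg, hinged at its back edge; falls shut when let go. If the hidden catch holds it: 0.02 rad of play (5 mm at the tab), then a sprung pull, about 2 N per further mm at the tab, never past 0.1 rad. If not: rises freely, 2 to 3 N at the tab.
- tab_grip (a point): Grip point of the lid's pull tab; moves with the lid. The tab is a flat tongue 24 mm wide (along the case's y) and 10 mm thick that sticks out 55 mm from the lid's front edge, 100 mm above the bench when shut; this point is its middle, 33 mm in front of the lid's edge, at case x = -133, y = +40, z = 100 mm. Pinch its two sides from above, fingers closing along the case's y; it may turn between the pads as the lid rises.
- lid_hinge (a point): Point on the lid's hinge line, at case x = +100, y = 0, z = 95.5 mm. The hinge line runs along the case's y. Tab_grip lies 233 mm from it, 4.5 mm higher when shut.
- slide_grip (a point): Grip point of the release slide's upright fin; moves with it. Fin 12 mm thick (along the case's y), 26 mm deep (x), standing 38 mm above a ledge on the front of the case; fin top 98 mm and ledge top 60 mm above the bench; this point is at its middle, 86 mm above the bench, at case x = -126, y = -50 mm at the start. Pinch it from above across its 12 mm.
- release (a joint): Release slide in m: always 0 at the start, 0.020 fully moved; it moves along the case's -y (away from the pull tab), needs about 2 to 4 N and stays where it is left. Fully moved it has pushed the catch back, which then stays back; whether the catch was holding at the start cannot be told from the slide.
- latch: The latch housing with the hidden catch, sprung, inside the case behind the front wall; origin as the case's (rises a few mm when the held lid is pulled).
- flask: Bystander: conical glass flask, 66 mm wide, 116 mm high, to the left of the case; origin at the centre of its underside.
- beaker_small: Bystander: small glass beaker, 46 mm wide, 59 mm high, to the right of the case; origin at the centre of its underside.
- cup: Bystander: lidded sample cup, 56 mm wide, 60 mm high, to the left of the case; origin at the centre of its underside.

How it is judged:
On the way:
1. the tab is tugged before the release slide is moved: the lid pulls up against the catch with over 2 N or, if it is free, rises past 0.12 rad (value of joint release below 0.003 m and (contact force between lid and latch above 2 N or value of joint lid above 0.12 rad)), for 0.1 s.
At the end, for the whole second after the job is handed in: The lid stands still between 0.65 and 1.1 rad (37 to 63 degrees) open, the fingers still on its tab and carrying it (grasp point within 40 mm of the tab's grip point, over 1 N of contact), and flask, cup and beaker are within 30 mm of where they stood (value of joint lid between 0.65 and 1.1 rad and velocity of joint lid between -0.1 and 0.1 rad/s and contact force between the fingers and lid above 1 N and distance between the grasp point and tab_grip below 0.04 m and distance of each of flask, cup, beaker_small from where it was at the start of the episode below 0.03 m); the arm keeps its last pose, push and grip.
It fails at once if the lid is wrenched against the catch with more than 40 N (contact force between lid and latch above 40 N).
It fails at once if a bystander is knocked away or over (distance of any of flask, cup, beaker_small from where it was at the start of the episode above 0.03 m or angle between any of flask, cup, beaker_small's own z axis and vertical above 0.5 rad).
It also fails if it takes over 48 s, if anything falls off the work surface, if the arm or the gripper's body presses on something with over 40 N, if the wrist force passes 120 N, or if a joint passes its speed limit or range.

## Working session

There is one attempt and no reset: what is moved stays moved. The work goes in short steps, Python scripts to look and compute and a tool call to move; the robot and the scene stay as the last step left them, time stands still between calls to the robot, and variables do not carry over. Pictures are saved under pics/ and viewed, at most 10 in all, crops included, and the job is handed in when it is done.

Besides the shell and the picture viewer there is one more tool, called after "Emit:" by a JSON object that holds its "name" and its "arguments". jog_arm: Moves the arm, as the interface text tells. Its arguments: {"type":"object","properties":{"steps":{"type":"array","items":{"type":"array","items":{"type":"array","items":{"type":"number"}}}},"newtons":{"type":"number"}},"required":["steps"]}

```bash
mkdir -p pics
cat > h.py <<'E'
import numpy as np, cv2
from station import arm, vision
def grab(n,save=None):
    f=vision.grab_frame(n)
    if save: cv2.imwrite('pics/'+save,cv2.cvtColor(f['color'],cv2.COLOR_RGB2BGR))
    return f
def ray(f,u,v):
    h=f['color'].shape[0]; fl=h/2/np.tan(np.radians(f['vfov'])/2)
    E=np.array(f['extrinsics']); R=E[:3,:3]; o=-R.T@E[:3,3]
    return o, R.T@np.array([(u-f['cx'])/fl,(v-f['cy'])/fl,1.])
def onz(f,u,v,z):
    o,d=ray(f,u,v); return o+d*(z-o[2])/d[2]
def proj(f,p):
    h=f['color'].shape[0]; fl=h/2/np.tan(np.radians(f['vfov'])/2)
    E=np.array(f['extrinsics']); c=E[:3,:3]@np.array(p)+E[:3,3]
    return c[:2]/c[2]*fl+np.array([f['cx'],f['cy']])
E
python3 - <<'E'
from h import *
for n in('top','side'):
    f=grab(n,n+'1.png'); print(n,f['vfov'],f['cx'],f['cy'],ray(f,320,240))
s=arm.get_state(); print(s)
E
```

```text
top 55.08848376747021 323.8094530312689 237.0832475849094 (array([0.44563458, 0.07794926, 1.07489291]), array([ 0.14463402,  0.00969907, -0.98949262]))
side 44.081650171836465 315.706703952743 248.01144417922205 (array([-0.17254486, -0.16945894,  0.835834  ]), array([ 0.70860034,  0.22702856, -0.66826543]))
{'t': 0.1, 'q': array([ 1.44109711e+00,  3.59307621e-01,  1.11479112e-02, -3.02078566e-04,
       -1.22409710e+00, -2.88104101e-01]), 'qd': array([ 0.00022666, -0.00116144,  0.00172004,  0.00194747,  0.0017764 ,
       -0.00143566]), 'joint_efforts': array([-1.60397856e-03, -5.84162235e+01,  2.93747860e+01,  7.01541960e+00,
        1.01500683e-02, -4.83405665e-05]), 'eef_pos': array([0.2737307 , 0.61652651, 0.22572136]), 'ee_rot': array([ 3.14011167e+00, -1.42726204e-04, -4.17906068e-01]), 'force': array([-0.47685315,  0.167005  , -0.7479145 ]), 'moment': array([-0.02356208,  0.04458096,  0.01415368]), 'gripper_force': 0.0, 'width': 0.08762045113409203}
```

View pics/top1.png

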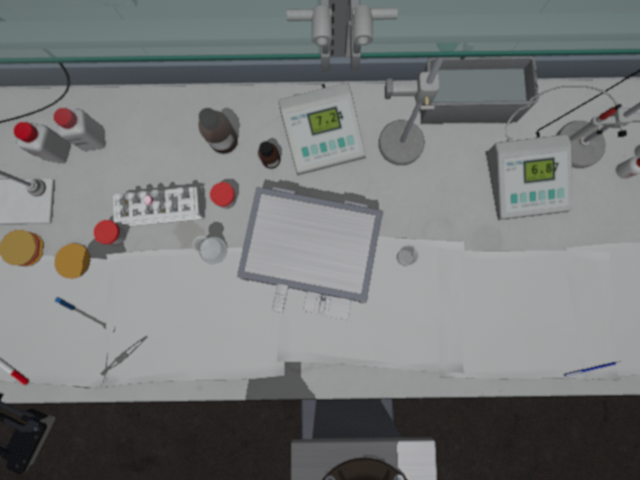

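View pics/side1.png

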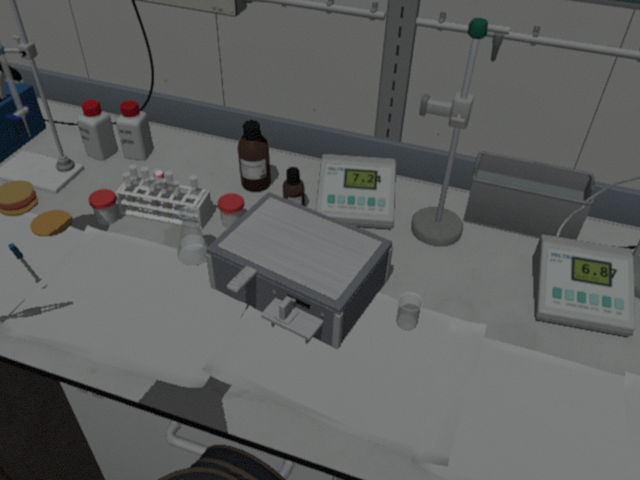

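The top view shows the case with corners near (260,188), (382,209), (365,300) and (240,277), the tab near (280,298), and the fin and ledge near (312–345,303). The flask is at (212,248), the cup at (222,194) and the beaker at (406,256). I'll zoom in on the front to get exact points.

Run:
```python
from h import *
a=cv2.imread('pics/top1.png')[180:330,230:390]; b=cv2.imread('pics/side1.png')[190:350,200:400]
a=cv2.resize(a,(0,0),fx=4,fy=4,interpolation=cv2.INTER_CUBIC)
b=cv2.resize(b,(0,0),fx=4,fy=4,interpolation=cv2.INTER_CUBIC)
cv2.imwrite('pics/ztop.png',cv2.convertScaleAbs(a,alpha=1.3));cv2.imwrite('pics/zside.png',cv2.convertScaleAbs(b,alpha=1.3))
f=grab('top')
P=[onz(f,u,v,.1) for u,v in[(260,188),(382,209),(365,300),(240,277)]]
print(np.round(P,3),[np.linalg.norm(P[i]-P[i-1]).round(3) for i in range(4)],np.mean(P,0))
```

```text
[[ 0.704  0.217  0.1  ]
 [ 0.654 -0.047  0.1  ]
 [ 0.46  -0.005  0.1  ]
 [ 0.511  0.258  0.1  ]] [np.float64(0.197), np.float64(0.269), np.float64(0.199), np.float64(0.268)] [0.58235211 0.10547207 0.1       ]
```

View pics/ztop.png

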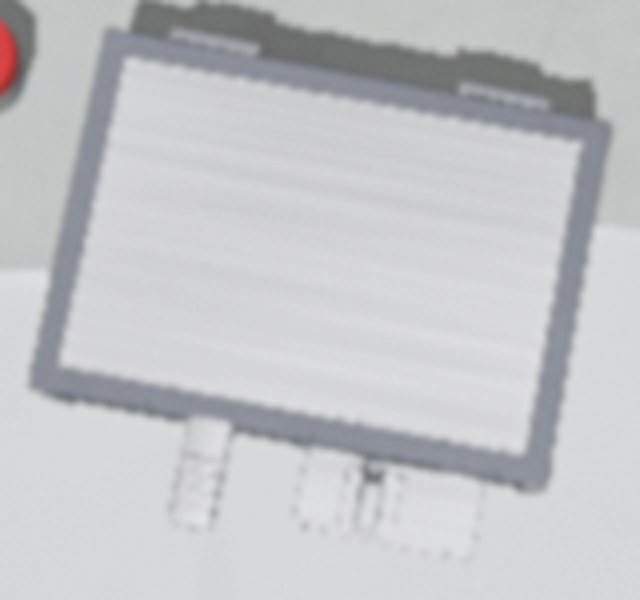

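View pics/zside.png

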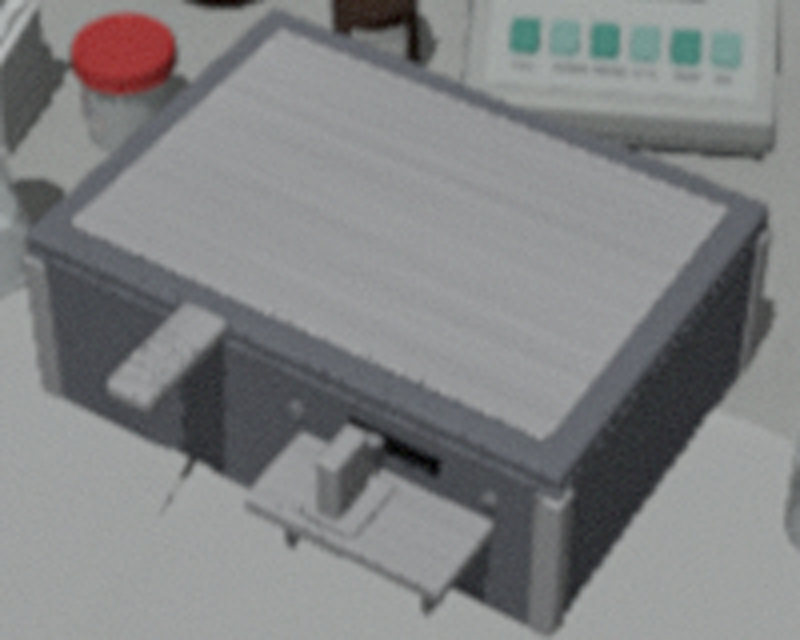

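The zoomed top view shows the lid corners at (110,32), (610,122), (548,490) and (32,385). The tab runs from (210,425) to its end centre at (190,527), and the fin is at about (368,500). The zoomed side view shows the tab top from (205,312) to (130,392) and the fin top at about (350,452).

Run:
```python
from h import *
f=grab('top'); g=grab('side')
T=lambda X,Y:(230+(X+.5)/4-.5,180+(Y+.5)/4-.5)
S=lambda X,Y:(200+(X+.5)/4-.5,190+(Y+.5)/4-.5)
P=np.array([onz(f,*T(*p),.105) for p in[(110,32),(610,122),(548,490),(32,385)]])
print(P.round(3),[np.linalg.norm(P[i]-P[i-1]).round(3) for i in range(4)])
c=P.mean(0)
Q=np.array([onz(g,*S(*p),.105) for p in[(280,12),(768,212),(565,485),(30,240)]])
print(Q.round(3),[np.linalg.norm(Q[i]-Q[i-1]).round(3) for i in range(4)],Q.mean(0))
for P,c in((P,c),(Q,Q.mean(0))):
    dy=(P[0]-P[1]+P[3]-P[2]); yaw=np.arctan2(-dy[0],dy[1]); dx=P[0]+P[1]-P[2]-P[3]; print('yaw',yaw,np.arctan2(dx[1],dx[0]),c)
    R=np.array([[np.cos(yaw),-np.sin(yaw)],[np.sin(yaw),np.cos(yaw)]])
    for n,l in(('tab',(-.133,.04)),('fin',(-.126,-.05)),('hinge',(.1,0))): print(n,c[:2]+R@l)
print('tab end/base top',onz(f,*T(190,527),.105),onz(f,*T(210,425),.105),'fin',onz(f,*T(368,500),.09))
print('side tab end,base',onz(g,*S(130,392),.105),onz(g,*S(205,312),.105),'fin top',onz(g,*S(350,452),.098))
```

```text
[[ 0.704  0.222  0.105]
 [ 0.65  -0.047  0.105]
 [ 0.455 -0.008  0.105]
 [ 0.513  0.262  0.105]] [np.float64(0.195), np.float64(0.275), np.float64(0.199), np.float64(0.276)]
[[ 0.702  0.221  0.105]
 [ 0.642 -0.047  0.105]
 [ 0.451 -0.01   0.105]
 [ 0.506  0.261  0.105]] [np.float64(0.2), np.float64(0.274), np.float64(0.195), np.float64(0.276)] [0.57520828 0.10622305 0.105     ]
yaw -0.20451858397727996 -0.19959157025102156 [0.58076288 0.10728639 0.105     ]
tab [0.45865858 0.17346449]
fin [0.44723407 0.08391852]
hinge [0.67867877 0.08697681]
yaw -0.21084295653669405 -0.19890274913485195 [0.57520828 0.10622305 0.105     ]
tab [0.45352495 0.17317205]
fin [0.44153435 0.08370013]
hinge [0.67299376 0.08529463]
tab end/base top [0.43849403 0.17849266 0.105     ] [0.49119863 0.16810655 0.105     ] fin [0.45125511 0.08581622 0.09      ]
side tab end,base [0.43646128 0.17856935 0.105     ] [0.49150031 0.16851102 0.105     ] fin top [0.44296457 0.081605   0.098     ]
```

Emit:
{"name": "jog_arm", "arguments": {"steps": [[[0, 0.2, 0.19, 0, 0, 0, -0.08], [0, 0.4, 0.38, 0, 0, 0, -0.16], [0, 0.6, 0.57, 0, 0, 0, -0.24], [0, 0.7, 0.66, 0, 0, 0, -0.275], [0, 0.7, 0.66, 0, 0, 0, -0.275], [0, 0.7, 0.66, 0, 0, 0, -0.275], [0, 0.7, 0.66, 0, 0, 0, -0.275]]]}}

```text
t: 0.95
eef_pos: [0.3674, 0.3944, 0.2271]
ee_rot: [-3.14, -0.0, -0.204]
force: [-0.4, 1.3, -0.3]
width: 0.0872
gripper_force: 0.0
```

```bash
cat >> h.py <<'E'
from scipy.spatial.transform import Rotation as Ro
def to(p,yaw=None,s=None):
    s=s or arm.get_state(); R=Ro.from_euler('xyz',s['ee_rot'])
    print('pos',s['eef_pos'].round(4),'rot',s['ee_rot'].round(4),'F',s['force'].round(2),'w',round(s['width'],4),'g',s['gripper_force'],'t',s['t'])
    print('shift',(R.inv().apply(np.array(p)-s['eef_pos'])/.25).round(3),end=' ')
    if yaw is not None: print('turn',((R.inv()*Ro.from_euler('xyz',[np.pi,0,yaw])).as_rotvec()/(np.pi/4)).round(4))
    return s
E
python3 -c "
from h import *
to([.457,.1735,.2],-.202)"
```

```text
pos [0.3674 0.3944 0.2271] rot [-3.1405e+00 -2.0000e-04 -2.0350e-01] F [-0.38  1.32 -0.25] w 0.0872 g 0.0 t 0.95
shift [0.53  0.793 0.108] turn [-0.0014 -0.0003 -0.002 ]
```

Emit:
{"name": "jog_arm", "arguments": {"steps": [[[0, 0.12, 0.18, 0.02, 0, 0, 0], [60, 0.24, 0.36, 0.05, 0, 0, 0], [90, 0.36, 0.54, 0.07, 0, 0, 0], [90, 0.47, 0.7, 0.1, 0, 0, 0], [90, 0.53, 0.793, 0.11, 0, 0, 0], [90, 0.53, 0.793, 0.11, 0, 0, 0], [90, 0.53, 0.793, 0.11, 0, 0, 0]]], "newtons": 25}}

```text
t: 1.65
eef_pos: [0.4574, 0.1745, 0.1989]
ee_rot: [3.141, 0.0, -0.203]
force: [-0.0, 1.0, -0.7]
width: 0.0567
gripper_force: 0.0
```

```bash
python3 -c "
from h import *
to([.457,.1735,.083],-.202)
f=grab('side');g=grab('top')
a=cv2.resize(f['color'][150:350,180:420],(480,400),interpolation=2);b=cv2.resize(g['color'][180:380,200:360],(320,400),interpolation=2)
cv2.imwrite('pics/a.png',cv2.cvtColor(np.hstack([a,b]),4))"
```

```text
pos [0.4574 0.1745 0.1989] rot [ 3.1414e+00  1.0000e-04 -2.0310e-01] F [-0.01  0.97 -0.72] w 0.0567 g 0.0 t 1.65
shift [-0.001  0.004  0.464] turn [ 0.0002  0.0001 -0.0014]
```

View pics/a.png

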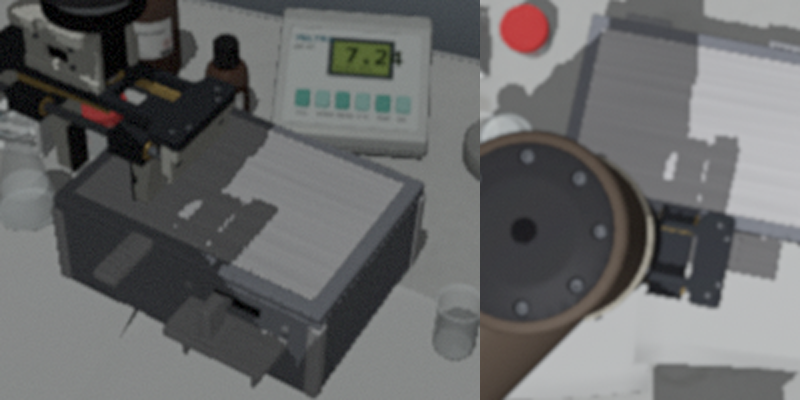

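The side crop shows the fingers hanging above the tab, with the flask clear on the left. Descending.

Emit:
{"name": "jog_arm", "arguments": {"steps": [[[90, 0, 0.004, 0.12, 0, 0, 0], [90, 0, 0.004, 0.24, 0, 0, 0], [90, 0, 0.004, 0.34, 0, 0, 0], [90, 0, 0.004, 0.42, 0, 0, 0], [90, 0, 0.004, 0.464, 0, 0, 0], [90, 0, 0.004, 0.464, 0, 0, 0], [90, 0, 0.004, 0.464, 0, 0, 0]]]}}

```text
t: 2.45
eef_pos: [0.4571, 0.1743, 0.0837]
ee_rot: [-3.141, -0.001, -0.2]
force: [0.5, 1.0, 0.6]
width: 0.0568
gripper_force: 0.0
```

```bash
python3 -c "
from h import *
to([.457,.1735,.083],-.202)
f=grab('side')
a=cv2.resize(f['color'][200:320,200:360],(800,600),interpolation=2)
cv2.imwrite('pics/b.png',cv2.cvtColor(a,4))"
```

```text
pos [0.4571 0.1743 0.0837] rot [-3.1413e+00 -6.0000e-04 -2.0050e-01] F [0.54 0.98 0.57] w 0.0568 g 0.0 t 2.45
shift [0.    0.003 0.003] turn [-0.0004 -0.0007  0.002 ]
```

View pics/b.png

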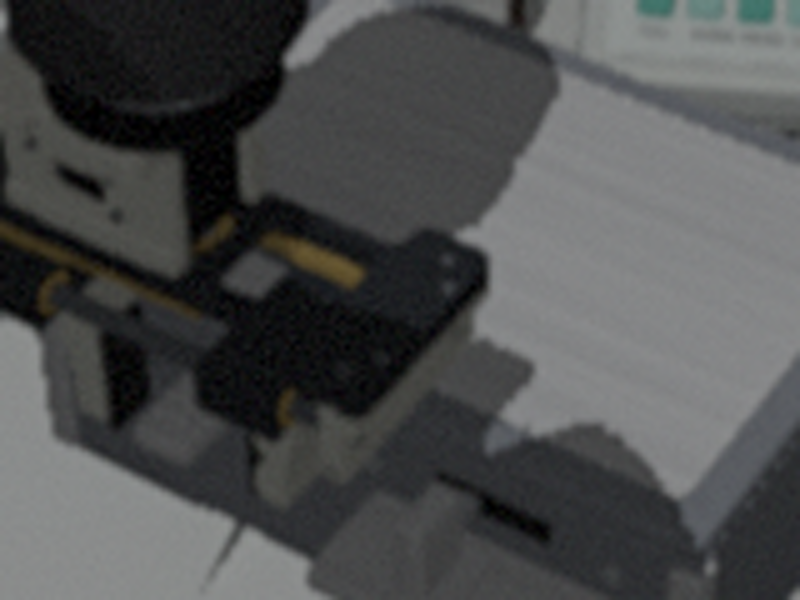

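The fingers straddle the tab: its tip shows at (185,430), between fingers at about (70,400) and (290,460). Closing.

Emit:
{"name": "jog_arm", "arguments": {"steps": [[[255, 0, 0, 0, 0, 0, 0], [255, 0, 0, 0, 0, 0, 0], [255, 0, 0, 0, 0, 0, 0], [255, 0, 0, 0, 0, 0, 0], [255, 0, 0, 0, 0, 0, 0], [255, 0, 0, 0, 0, 0, 0]]], "newtons": 25}}

```text
t: 3.1
eef_pos: [0.4573, 0.175, 0.0834]
ee_rot: [-3.138, -0.001, -0.202]
force: [-2.3, 6.6, -1.0]
width: 0.0237
gripper_force: 25.0
```

Emit:
{"name": "jog_arm", "arguments": {"steps": [[[255, 0, 0, -0.008, 0, 0, 0], [255, 0, 0, -0.016, 0, 0, 0], [255, 0, 0, -0.024, 0, 0, 0], [255, 0, 0, -0.032, 0, 0, 0], [255, 0, 0, -0.036, 0, 0, 0], [255, 0, 0, -0.036, 0, 0, 0], [255, 0, 0, -0.036, 0, 0, 0], [255, 0, 0, -0.036, 0, 0, 0]]]}}

```text
t: 3.9
eef_pos: [0.4577, 0.175, 0.0924]
ee_rot: [-3.139, -0.001, -0.202]
force: [0.5, 5.4, -2.4]
width: 0.0238
gripper_force: 25.0
```

Emit:
{"name": "jog_arm", "arguments": {"steps": [[[255, 0, 0, -0.01, 0, 0, 0], [255, 0, 0, -0.02, 0, 0, 0], [255, 0, 0, -0.024, 0, 0, 0], [255, 0, 0, -0.024, 0, 0, 0], [255, 0, 0, -0.024, 0, 0, 0], [255, 0, 0, -0.024, 0, 0, 0]]]}}

```text
t: 4.5
eef_pos: [0.4581, 0.1749, 0.0986]
ee_rot: [-3.138, -0.002, -0.202]
force: [3.2, 5.4, -2.1]
width: 0.0239
gripper_force: 25.0
```

A catch-held lid would pull with about 20 N at this height. The wrist reads only about 2 N, so the lid is rising freely. I'll keep lifting along the arc.

Emit:
{"name": "jog_arm", "arguments": {"steps": [[[255, 0.003, 0, -0.032, 0, 0, 0], [255, 0.01, 0, -0.078, 0, 0, 0], [255, 0.01, 0, -0.078, 0, 0, 0], [255, 0.019, 0, -0.124, 0, 0, 0], [255, 0.03, 0, -0.169, 0, 0, 0], [255, 0.044, 0, -0.214, 0, 0, 0], [255, 0.044, 0, -0.214, 0, 0, 0], [255, 0.044, 0, -0.214, 0, 0, 0]]]}}

```text
t: 5.3
eef_pos: [0.4685, 0.1727, 0.1516]
ee_rot: [-3.138, -0.002, -0.202]
force: [3.8, 6.6, -2.3]
width: 0.0237
gripper_force: 25.0
```

```bash
python3 -c "
from h import *
to([.457,.1735,.083],-.202)
f=grab('side')
a=cv2.resize(f['color'][100:340,180:420],(600,600),interpolation=2)
cv2.imwrite('pics/c.png',cv2.cvtColor(a,4))"
```

```text
pos [0.4685 0.1727 0.1516] rot [-3.1381e+00 -1.7000e-03 -2.0190e-01] F [ 3.78  6.64 -2.34] w 0.0237 g 24.999183118343353 t 5.3
shift [-0.046  0.007  0.274] turn [-0.0044 -0.0022  0.0001]
```

View pics/c.png

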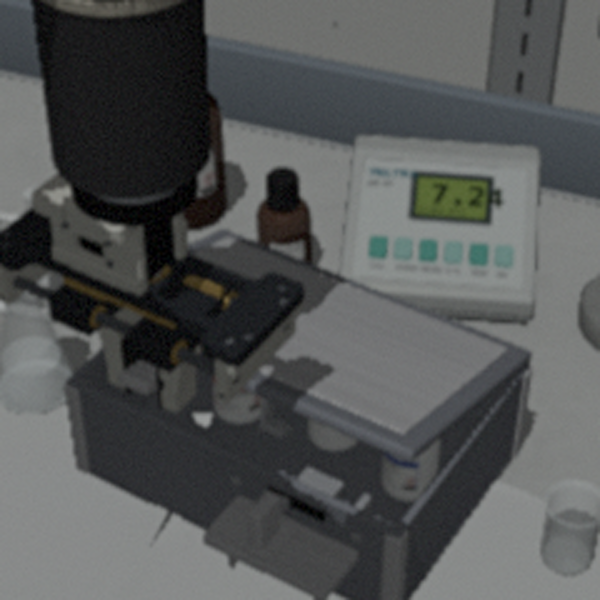

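The side view shows the lid about 0.3 rad open, with the tab still in the fingers and the flask and beaker undisturbed. Continuing.

Emit:
{"name": "jog_arm", "arguments": {"steps": [[[255, 0.034, 0, -0.087, 0, 0, 0], [255, 0.076, 0, -0.17, 0, 0, 0], [255, 0.126, 0, -0.248, 0, 0, 0], [255, 0.184, 0, -0.321, 0, 0, 0], [255, 0.249, 0, -0.388, 0, 0, 0], [255, 0.298, 0, -0.431, 0, 0, 0], [255, 0.298, 0, -0.431, 0, 0, 0], [255, 0.298, 0, -0.431, 0, 0, 0]]]}}

```text
t: 6.15
eef_pos: [0.5409, 0.1576, 0.2592]
ee_rot: [-3.139, -0.0, -0.202]
force: [-2.0, 7.7, 4.1]
width: 0.0235
gripper_force: 25.0
```

Emit:
{"name": "jog_arm", "arguments": {"steps": [[[255, 0, 0, 0, 0, 0, 0], [255, 0, 0, 0, 0, 0, 0], [255, 0, 0, 0, 0, 0, 0], [255, 0, 0, 0, 0, 0, 0]]]}}

```text
t: 6.55
eef_pos: [0.5408, 0.1576, 0.2591]
ee_rot: [-3.139, -0.001, -0.202]
force: [-0.6, 6.2, 3.4]
width: 0.0241
gripper_force: 25.0
```

```bash
python3 -c "
from h import *
f=grab('side')
a=cv2.resize(f['color'][60:340,160:440],(600,600),interpolation=2)
cv2.imwrite('pics/d.png',cv2.cvtColor(a,4))"
```

```text
(no output)
```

View pics/d.png

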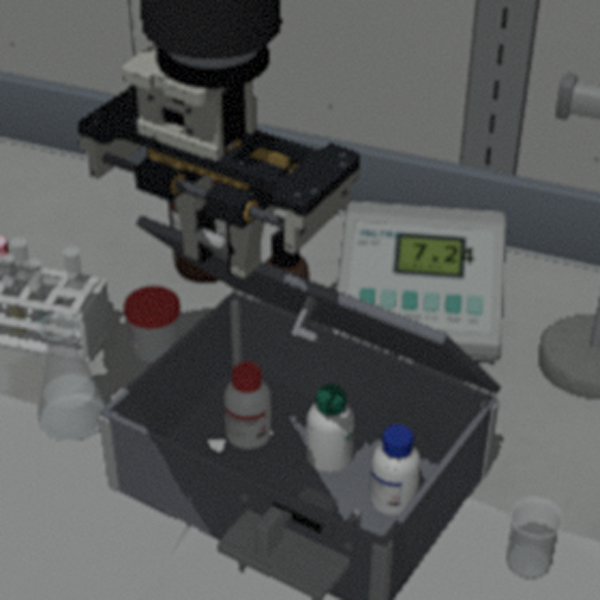

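The side view shows the lid well open, with the fingers on the tab and the flask, cup and beaker standing. I'll check the lid angle by projecting the lid's front corners.

```bash
python3 -c "
from h import *
f=grab('side'); t=arm.get_state(); print(t['force'],t['eef_pos'])
yaw=-.202;R=np.array([[np.cos(yaw),-np.sin(yaw)],[np.sin(yaw),np.cos(yaw)]])
for th in(.6,.7,.8,.87,1.,1.1):
  for y in(.14,-.14):
    l=np.array([.1-.2*np.cos(th)-.005*np.sin(th)*0,y]); p=np.r_[np.array([.578,.1068])+R@l,.0955+.2*np.sin(th)+.0045*np.cos(th)]
    print(th,y,((proj(f,p)-[160,60])*600/280).round())
"
```

```text
[-0.48389852  7.55464589  3.20430122] [0.54076861 0.15764841 0.25909257]
0.6 0.14 [112. 281.]
0.6 -0.14 [420. 407.]
0.7 0.14 [120. 258.]
0.7 -0.14 [429. 382.]
0.8 0.14 [128. 235.]
0.8 -0.14 [439. 356.]
0.87 0.14 [135. 219.]
0.87 -0.14 [447. 339.]
1.0 0.14 [150. 191.]
1.0 -0.14 [462. 307.]
1.1 0.14 [162. 171.]
1.1 -0.14 [474. 284.]
```

```bash
python3 -c "
from station import arm; print(arm.job_done())"
```

```text
the job is handed in; nothing more can be done
None
```

The tug showed the catch was not holding the lid, so I left the release slide alone and lifted the lid by its tab to about 0.87 rad (50 degrees); the arm is still gripping and holding it there, the flask, beaker and cup look undisturbed, and the job is handed in (no verdict was returned).

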